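# Set the blank home and give the two-button start

## Robot

A 7-joint arm with a two-finger parallel gripper is mounted at the origin on the work surface. World frame = base frame: x ahead of the robot, y to its left, z up, the work surface at z = 0. Lengths are in m, angles in degrees, forces in N, time in s.
With the tool pointing down it reaches from about 0.4 to 0.875 m from the base axis. Payload 6.5 kg.
Tool frame: the origin (TCP) lies at the very end of the fingers, on their centre line; the grasp point (between the pads) lies 19 mm behind it; z points along the fingers, x is the direction in which the jaws open and shut, and the axes are right-handed (so a half turn about z gives the same grasp; the last joint's range is limited). The gripper opens to 85 mm and grips with 20 to 120 N. Pads are 22 mm wide; open, the fingers measure 114 mm over their backs; the gripper's body (76 mm by 85 mm) begins 54 mm behind the grasp point. The pads swing forward as they close: fully open they stand 13 mm farther back than shut.
Start: joints at [-71.058, 30.733, -0.252, 88.115, 0.149, 61.152, -4.079], TCP at [0.251, 0.599, 0.201] pointing down, gripper open.
Joint ranges: [-154.64, 154.64], [-21.42, 123.67], [-72.66, 72.17], [13.99, 137.28], [-74.86, 254.86], [10.95, 109.41], [-158.01, 158.01]. Speed limits (degrees/s): [136.94, 136.94, 180, 180, 180, 180, 180].

## Interface

Orientations are given as a 3x3 rotation matrix whose columns are the frame's x, y, z axes.
In Python, from station import r, imaging gives the robot as it stands.
- The arm moves only by the shell command python3 -m inch 'ROWS' [FORCE]. ROWS is JSON, one flat list of numbers, 5 for each row, row after row: the finger opening in mm, from 0 to 85.4, then the shift along the tool's x, y, z in mm, then the turn about the tool's z in degrees. A call has 1 to 12 rows; each row shifts and turns the commanded pose from where the row before left it, along the tool's axes as they then stand; what a row does not reach is not made up. A row lasts 1/8 s, in which the tool goes at most 62.5 mm and 10.7 degrees, less where a joint would pass 70% of its speed; a pose out of reach is approached as far as the arm can. A call is refused whole if a number of a shift passes 62.5 or a number of a turn 10.7, either way. A call with a gripper value outside its range is refused whole. The fingers move at their own pace and stop on an object; FORCE is the grip in N (left out, the last holds). Time passes only in rows, so rows that do not move let the fingers close. It gives the time, the measured TCP pose, the force and the opening at its end, in the units of the state.
- r.state(): the state, without advancing time (a new reading comes with each control period).
- imaging.snapshot(name): name is "side" or "top"; returns a dict with "pixels" (384x512x3 uint8, red, green, blue), "mtx" (3x3 intrinsics, pixels), "position" and "rotation" of the camera in the world. Camera axes: x right, y down, z forward; pixel columns grow to the right and rows downward; lengths in m; the calibration is good to about 2 mm. A picture is of the moment at which its call begins. There is no depth.
- r.finish_job(): hands the job in, once; it reports no verdict.
The state is a dict: "t": time; "joint_positions": joint angles; "joint_vel": joint speeds; "tau": joint torques, N m; "ee_pos": TCP position; "tcp_rot": TCP orientation; "contact_force": force on the tool from outside, world axes, zero at the start; "ft_torque": the same for the moment, N m; "finger_gap": finger opening in m.
Only numpy, scipy, OpenCV 4.12 (cv2) and the standard library are available. Lean on these libraries where they do the work, as an engineer would, in place of code of your own. Each camera call takes 0.05 s, during which the arm holds its last target. There are 200 camera calls.

## Task

Push the aluminium blank along the bed of the marking press with the fingertips until it lies fully home and square against the back stop, sliding it without picking it up. Only then press the console's two side-by-side start buttons together, one fingertip on each, hold both fully down for at least two seconds, and let them come up again. Leave the wide stop button and everything else on the table alone.

Things in the scene. Friction and masses are not known exactly. Their poses are not given: they have to be found in the camera images.
- press: Green bench marking press, fixed, left or right of the console. Origin on the table under the bed; x points from the bed's open front edge (x = -120 mm) to the back stop (face at x = +85 mm), y left, z up. The flat bed's top is 18 mm above the table, 160 mm wide. A head overhangs from x = 80 mm on, its underside 80 mm above the table.
- back_stop (a point): Middle of the back stop's face, at the bed's height (18 mm above the table): a straight steel bar across the bed, 140 mm long along the press's y, its top 40 mm above the table. Axes as the press.
- blank_mid (a point): Centre (half-way up) of the aluminium blank: a loose plate, 90 mm along its x, 110 mm along its y, 15 mm thick, 0.3 to 0.55 kg, lying on the bed 40 to 90 mm short of home and a little askew; its x points roughly to the stop. Home, its centre is at x = 40 mm in the press's frame, y within 35 mm of 0. It slides on dry friction (2 to 8 N).
- console: Grey start console, fixed box 130 mm (x) by 160 mm (y) by 55 mm high; origin on the table under its centre. On top are three black buttons in steel collars: two start buttons side by side in the near row (x = -25, y = +32 and -32 mm, centres 64 mm apart) and a wider stop button behind them (x = +35, y = 0).
- start_l_top (a point): Centre of the top face of the left (console +y) start button: 32 mm across, 75 mm above the table when up, 8 mm above its 12 mm high, 48 mm wide steel collar. It moves with the button.
- start_r_top (a point): The same for the right (console -y) start button.
- stop_top (a point): Centre of the top face of the stop button, 44 mm across, 75 mm above the table, the wider one standing alone at the back of the console.
- start_l (a joint): Travel of the left start button in m: 0 up, 0.008 fully down. A spring: about 1.2 N to start it moving, 4 N fully down; it comes back up when let go.
- start_r (a joint): The same for the right start button.
- stop (a joint): The same for the stop button, which is to be left alone.
- spray: Bystander: spray can 56 mm across, 120 mm tall, upright; loose, to be left where it is. Origin at its underside.
- tape: Bystander: roll of tape lying flat, 68 mm across, 24 mm high; loose, to be left where it is. Origin at its underside.
- weight: Bystander: small brass weight with a knob, 36 mm across, 50 mm tall, upright; loose, to be left where it is. Origin at its underside.
- wrench: Bystander: wrench lying flat; loose, to be left where it is. Origin at its underside.
- driver: Bystander: screwdriver lying flat; loose, to be left where it is. Origin at its underside.
- offcut: Bystander: aluminium offcut 60 x 35 x 30 mm; loose, to be left where it is. Origin at its underside.
- jar: Bystander: glass jar with a steel cap, 64 mm across, 80 mm tall, upright; loose, to be left where it is. Origin at its underside.
- blank: The same blank; origin at the centre of its underside.
There are look-alikes about, which are no part of the job. Leave any green look-alike of the console alone. There is more than one size of the blank; the job needs the larger.

How it is judged:
By the outcome, as a careful person would: the job done as asked, in the order asked, and still so for the second after the job is handed in, with the robot touching nothing.
It also fails if it takes over 58 s, if anything falls off the work surface, if the arm or the gripper's body presses on something with over 40 N, if the wrist force passes 120 N, or if a joint passes its speed limit or range.

## Working session

There is one attempt and no reset: what is moved stays moved. The work goes in short steps, Python scripts to look and compute and a shell command to move; the robot and the scene stay as the last step left them, time stands still between calls to the robot, and variables do not carry over. Pictures are saved under pics/ and viewed, about 8 in all and at most 12, crops included, and the job is handed in when it is done.

```bash
mkdir -p pics; cat > h.py <<'E'
import numpy as np, cv2
from station import r, imaging
def snap(n,f=None):
    s=imaging.snapshot(n)
    if f: cv2.imwrite(f,cv2.cvtColor(s["pixels"],cv2.COLOR_RGB2BGR))
    return s
def ray(s,u,v,z):
    d=np.array(s["rotation"])@np.linalg.inv(s["mtx"])@np.array([u,v,1.]);p=np.array(s["position"])
    return p+d*(z-p[2])/d[2]
def proj(s,P):
    q=np.array(s["mtx"])@(np.array(s["rotation"]).T@(np.array(P)-s["position"]));return q[:2]/q[2]
E
python3 - <<'E'
from h import *
import pickle
for n in("top","side"):
    s=snap(n,f"pics/{n}0.png");pickle.dump(s,open(n+".pkl","wb"));print(n,s["position"],s["mtx"],s["rotation"])
a=[cv2.imread(f"pics/{n}0.png") for n in("top","side")]
cv2.imwrite("pics/top0b.png",cv2.resize(a[0],(800,600),interpolation=cv2.INTER_CUBIC));cv2.imwrite("pics/side0b.png",cv2.resize(a[1],(800,600)))
print(r.state())
E
```

```text
top [0.43987182 0.02789432 1.04190091] [[369.07859341   0.         252.36685406]
 [  0.         369.07859341 191.8343442 ]
 [  0.           0.           1.        ]] [[-0.00473034 -0.99648816  0.08360011]
 [-0.99996044  0.00408388 -0.0079021 ]
 [ 0.00753294 -0.08363418 -0.99646805]]
side [0.42045164 0.80621899 0.8654665 ] [[427.95054318   0.         255.68653497]
 [  0.         427.95054318 189.2435241 ]
 [  0.           0.           1.        ]] [[-0.99077762 -0.09965038  0.09181234]
 [-0.13524613  0.68600733 -0.71491428]
 [ 0.00825754 -0.72073833 -0.69315804]]
{'t': 0.1, 'joint_positions': array([-71.05654031,  30.77467715,  -0.25355331,  88.16585371,
         0.14661831,  61.152637  ,  -4.07807587]), 'joint_vel': array([-0.00451676, -0.13801793, -0.07592695, -0.17603436, -0.06372713,
       -0.0865241 , -0.04154595]), 'tau': array([ 2.02425472e-03, -5.84565282e+01,  1.05150271e+00, -2.59774107e+01,
        1.26564616e-02,  4.53370769e-03, -1.51185592e-06]), 'ee_pos': array([0.25098856, 0.59890079, 0.2005781 ]), 'tcp_rot': array([[ 3.86432639e-01,  9.22317473e-01, -5.41846467e-04],
       [ 9.22316213e-01, -3.86433009e-01, -1.52728426e-03],
       [-1.61802832e-03,  9.04387070e-05, -9.99998687e-01]]), 'contact_force': array([-0.48598093,  0.37211776, -0.07716177]), 'ft_torque': array([ 0.01503896, -0.04634242,  0.0190571 ]), 'finger_gap': 0.08542924152484835}
```

View pics/top0b.png

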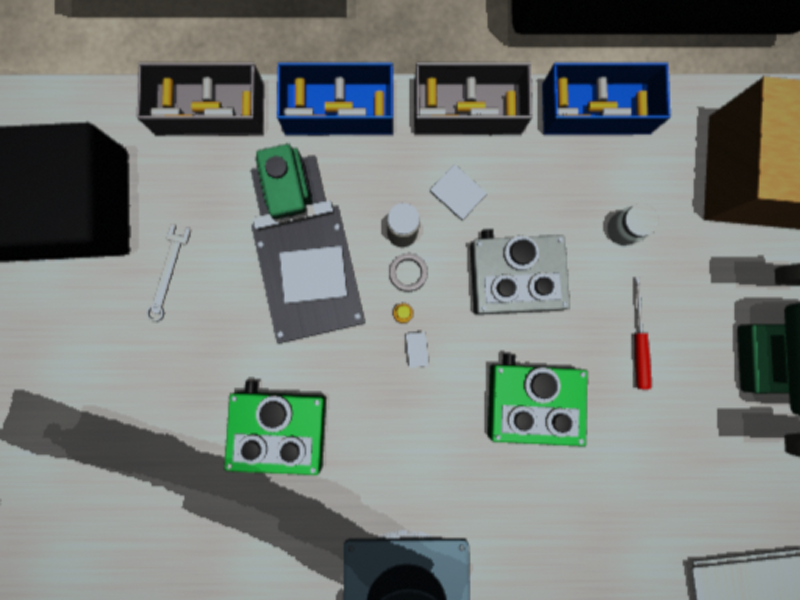

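View pics/side0b.png

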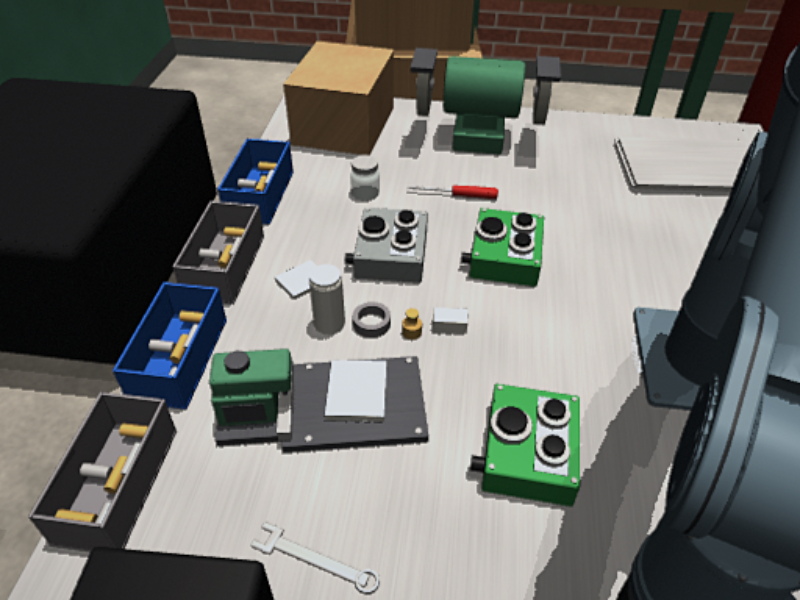

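Top view: the grey console is at (520,273). Its look-alikes are the green boxes at (275,432) and (540,405). The large blank lies on the press bed at (313,275), and the smaller plate is at (458,192). I choose the grey console and the plate on the bed, and check them in a close crop.

```bash
python3 - <<'E'
import cv2
a=cv2.imread("pics/top0.png")
cv2.imwrite("pics/crop1.png",cv2.resize(a[90:230,155:375],None,fx=3.6,fy=3.6,interpolation=cv2.INTER_CUBIC))
E
```

```text
(no output)
```

View pics/crop1.png

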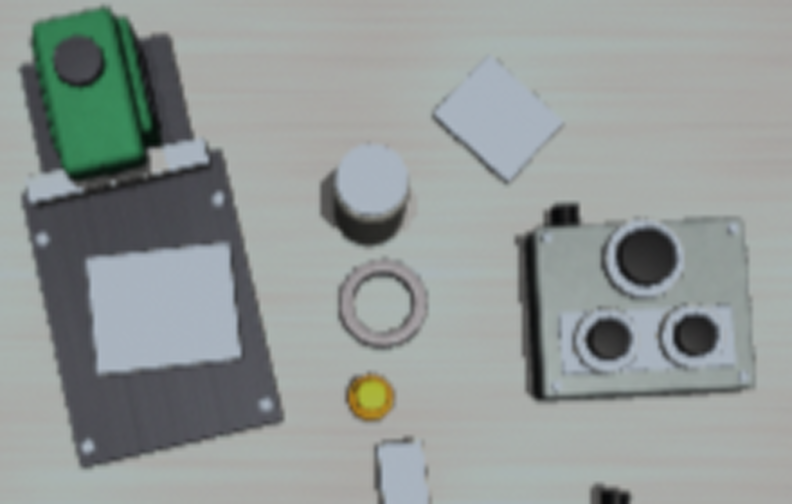

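The crop shows the blank's corners at about (87,258), (230,243), (241,358) and (98,373), the stop bar at the top of the bed, and the grey console's start buttons at (609,339) and (695,334). Next I turn these into poses.

```bash
cat > m.py <<'E'
from h import *
import pickle
from scipy.optimize import least_squares
def fit(s,px,model):
    px=np.array(px,float)
    def f(q):
        c,sn=np.cos(q[2]),np.sin(q[2])
        return np.concatenate([proj(s,[q[0]+c*m[0]-sn*m[1],q[1]+sn*m[0]+c*m[1],m[2]])-p for m,p in zip(model,px)])
    o=least_squares(f,[.6,.1,0]);return o.x,o.fun.round(2)
def c1(l,x0=155,y0=90,k=3.6): return [((u+.5)/k-.5+x0,(v+.5)/k-.5+y0) for u,v in l]
E
python3 - <<'E'
from m import *
s=pickle.load(open("top.pkl","rb"))
b,e=fit(s,c1([(87,258),(230,243),(241,358),(98,373)]),[(.045,.055,.033),(.045,-.055,.033),(-.045,-.055,.033),(-.045,.055,.033)]);print("blank",b,np.degrees(b[2]),e)
p,e=fit(s,c1([(82,467),(283,420),(30,203),(210,165)]),[(-.12,.08,.018),(-.12,-.08,.018),(.085,.07,.04),(.085,-.07,.04)]);print("press",p,np.degrees(p[2]),e)
c,e=fit(s,c1([(537,228),(742,217),(753,385),(543,398),(609,339),(695,334)]),[(.065,.08,.055),(.065,-.08,.055),(-.065,-.08,.055),(-.065,.08,.055),(-.025,.032,.075),(-.025,-.032,.075)]);print("cons",c,np.degrees(c[2]),e)
d=b[:2]-p[:2];R=np.array([[np.cos(p[2]),np.sin(p[2])],[-np.sin(p[2]),np.cos(p[2])]]);print("blank in press",R@d*1e3,np.degrees(b[2]-p[2]))
for q in c1([(609,339),(695,334)]): print(ray(s,*q,.075))
# side check
S=pickle.load(open("side.pkl","rb"))
T=lambda q,x,y,z:[q[0]+np.cos(q[2])*x-np.sin(q[2])*y,q[1]+np.sin(q[2])*x+np.cos(q[2])*y,z]
k=800/512
for n,q,pts in(("blank",b,[(.045,.055,.033),(.045,-.055,.033),(-.045,-.055,.033),(-.045,.055,.033)]),("press",p,[(-.12,.08,.018),(-.12,-.08,.018)]),("btn",c,[(-.025,.032,.075),(-.025,-.032,.075),(.035,0,.075)])):
    print(n,[(proj(S,T(q,*a))*k).round() for a in pts])
E
```

```text
blank [0.57120824 0.16315923 0.10168798] 5.826292298471562 [-0.01 -0.2  -0.02 -0.16  0.16  0.15 -0.12  0.2 ]
press [0.58396981 0.17717433 0.22608936] 12.953965903099286 [-0.39  0.45  0.25  0.27  0.2   0.05 -0.06 -0.77]
cons [ 0.56803243 -0.19895547  0.04385117] 2.5124872406178493 [-1.36 -0.6   0.45 -0.29  0.93  0.75 -0.13  0.   -0.09 -0.07  0.18  0.17]
blank in press [-15.57852937 -10.79768176] -7.127673604627725
[ 0.54147108 -0.16831371  0.075     ]
[ 0.54490851 -0.23154822  0.075     ]
blank [array([323., 415.]), array([331., 360.]), array([386., 361.]), array([382., 417.])]
press [array([428., 437.]), array([416., 356.])]
btn [array([402., 237.]), array([405., 216.]), array([373., 224.])]
```

The poses fit both views: the blank is 55 mm short and 7° askew, with its y at -11 mm. First I turn the tool so the jaws lie along the press's y, then travel to a point in front of the blank.

```bash
python3 -m inch '[50,0,0,0,-8.9, 50,0,0,0,-8.9, 50,0,0,0,-8.9, 50,0,0,0,-8.9]'; python3 -m inch '[50,-49.7,13.5,0,0, 50,-49.7,13.5,0,0, 50,-49.7,13.5,0,0, 50,-49.7,13.5,0,0, 50,-49.7,13.5,0,0, 50,-49.7,13.5,0,0, 50,-49.7,13.5,0,0, 50,-49.7,13.5,0,0, 50,-49.7,13.5,0,0, 50,-49.7,13.5,0,0, 50,0,0,0,0, 50,0,0,0,0]'
cat > st.py <<'E'
from h import *
s=r.state();P=np.array([.58397,.17717]);a=.22609
R=np.array([[np.cos(a),np.sin(a)],[-np.sin(a),np.cos(a)]]);T=np.array(s["tcp_rot"])
print("t",s["t"],"ee",s["ee_pos"].round(4),"press mm",(R@(s["ee_pos"][:2]-P)*1e3).round(1),"toolx deg",np.degrees(np.arctan2(T[1,0],T[0,0])).round(2),"tilt",T[2].round(3),"F",s["contact_force"].round(1),"gap",round(s["finger_gap"]*1e3,1))
print(s["joint_positions"].round(0))
E
python3 st.py
```

```text
t: 0.6
ee_pos: [0.2511, 0.5991, 0.2009]
tcp_rot: [[-0.228, 0.974, -0.0], [0.974, 0.228, -0.001], [-0.001, -0.001, -1.0]]
contact_force: [0.2, 0.0, 0.4]
finger_gap: 0.0501
t: 2.1
ee_pos: [0.493, 0.1457, 0.2011]
tcp_rot: [[-0.223, 0.975, -0.001], [0.975, 0.223, 0.0], [0.001, -0.001, -1.0]]
contact_force: [-0.3, 1.1, 0.2]
finger_gap: 0.05
t 2.1 ee [0.493  0.1457 0.2011] press mm [-95.7 -10.3] toolx deg 102.88 tilt [ 0.001 -0.001 -1.   ] F [-0.3  1.1  0.2] gap 50.0
[-22.  18.   1. 109.  -0.  54.  82.]
```

```bash
python3 -m inch '[50,0,0,40,0, 50,0,0,40,0, 50,0,0,40,0, 50,0,0,30,0, 50,0,0,17,0, 50,0,0,10,0, 50,0,0,0,0, 50,0,0,0,0]'; python3 st.py; python3 - <<'E'
from h import *
a=snap("side","pics/s1.png");a=cv2.imread("pics/s1.png");cv2.imwrite("pics/s1c.png",cv2.resize(a[205:305,150:310],None,fx=5,fy=5,interpolation=cv2.INTER_CUBIC))
E
```

```text
t: 3.1
ee_pos: [0.4942, 0.1454, 0.0253]
tcp_rot: [[-0.223, 0.975, 0.002], [0.975, 0.223, 0.001], [0.0, 0.002, -1.0]]
contact_force: [0.5, -0.4, 0.5]
finger_gap: 0.0499
t 3.1 ee [0.4942 0.1454 0.0253] press mm [-94.6 -10.9] toolx deg 102.87 tilt [ 0.     0.002 -1.   ] F [ 0.5 -0.4  0.5] gap 49.9
[-22.  33.   1. 115.  -1.  32.  82.]
```

View pics/s1c.png

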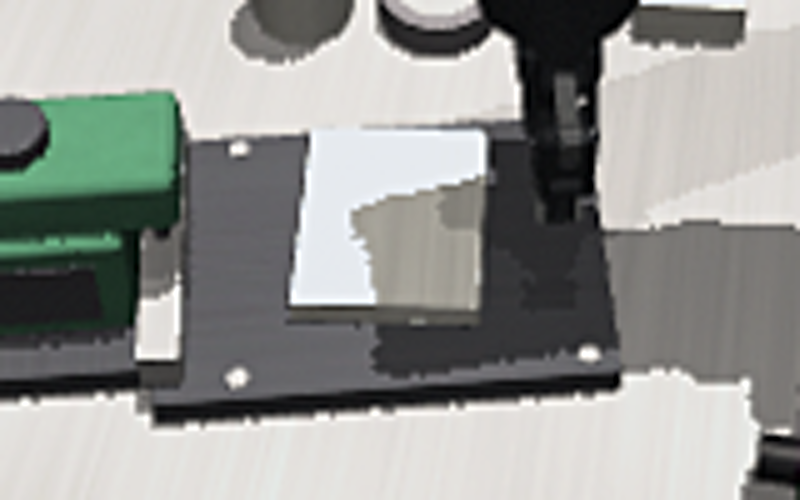

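The side crop shows the fingertips clear of the bed, in front of the blank's near edge at (480,240), with nothing touched. I lower 3 mm and push slowly.

```bash
python3 -m inch '[50,0,0,3,0, 50,0,5,0,0, 50,0,5,0,0, 50,0,5,0,0, 50,0,5,0,0, 50,0,5,0,0, 50,0,5,0,0, 50,0,5,0,0, 50,0,5,0,0, 50,0,5,0,0]'; python3 st.py;python3 -m inch '[50,0,4,0,0, 50,0,4,0,0, 50,0,4,0,0, 50,0,4,0,0]'; python3 st.py;  python3 - <<'E'
from h import *
a=snap("top","pics/t2.png");a=cv2.imread("pics/t2.png");cv2.imwrite("pics/t2c.png",cv2.resize(a[120:230,150:270],None,fx=5,fy=5,interpolation=cv2.INTER_CUBIC))
E
```

```text
t: 4.4
ee_pos: [0.5377, 0.1551, 0.0214]
tcp_rot: [[-0.223, 0.975, -0.0], [0.975, 0.223, -0.0], [-0.0, -0.0, -1.0]]
contact_force: [0.5, 0.0, -0.4]
finger_gap: 0.0499
t 4.4 ee [0.5377 0.1551 0.0214] press mm [-50.1 -11.2] toolx deg 102.86 tilt [-0. -0. -1.] F [ 0.5  0.  -0.4] gap 49.9
[-21.  37.   1. 108.  -1.  35.  83.]
t: 4.9
ee_pos: [0.5532, 0.1586, 0.0214]
tcp_rot: [[-0.223, 0.975, -0.0], [0.975, 0.223, -0.0], [-0.0, -0.0, -1.0]]
contact_force: [0.1, 0.1, -0.5]
finger_gap: 0.0498
t 4.9 ee [0.5532 0.1586 0.0214] press mm [-34.2 -11.2] toolx deg 102.87 tilt [-0. -0. -1.] F [ 0.1  0.1 -0.5] gap 49.8
[-21.  38.   1. 106.  -1.  36.  83.]
```

View pics/t2c.png

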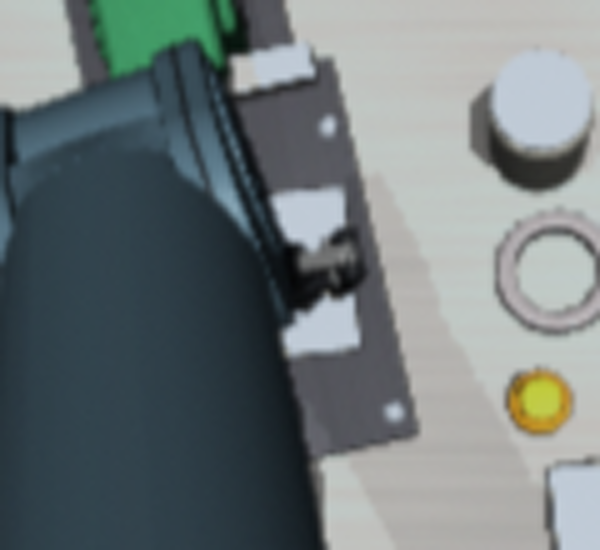

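The top crop shows the blank unmoved, with its right corners at (345,188) and (358,345). The fingers stand over it and the force is zero. So at this opening the tips sit well behind the nominal TCP. I back off and feel for the bed.

```bash
python3 -m inch '[50,0,0,-4,0, 50,0,-18,0,0, 50,0,-18,0,0, 50,0,-18,0,0, 50,0,0,0,0, 50,0,0,4,0, 50,0,0,2,0, 50,0,0,2,0, 50,0,0,0,0]'; python3 st.py; python3 -m inch '[50,0,0,1,0, 50,0,0,1,0, 50,0,0,1,0, 50,0,0,0,0]';python3 - <<'E'
from h import *
a=snap("side","pics/s3.png");a=cv2.imread("pics/s3.png");cv2.imwrite("pics/s3c.png",cv2.resize(a[205:305,150:310],None,fx=5,fy=5,interpolation=cv2.INTER_CUBIC))
E
```

```text
t: 6.08
ee_pos: [0.5003, 0.1466, 0.0171]
tcp_rot: [[-0.223, 0.975, -0.0], [0.975, 0.223, -0.0], [-0.0, -0.0, -1.0]]
contact_force: [-0.0, -0.9, -0.4]
finger_gap: 0.0501
t 6.075 ee [0.5003 0.1466 0.0171] press mm [-88.4 -11.1] toolx deg 102.87 tilt [-0. -0. -1.] F [-0.  -0.9 -0.4] gap 50.1
[-22.  35.   1. 114.  -1.  31.  82.]
t: 6.58
ee_pos: [0.5003, 0.1466, 0.0143]
tcp_rot: [[-0.223, 0.975, -0.0], [0.975, 0.223, -0.0], [-0.0, -0.0, -1.0]]
contact_force: [0.6, 0.0, 1.3]
finger_gap: 0.0498
```

View pics/s3c.png

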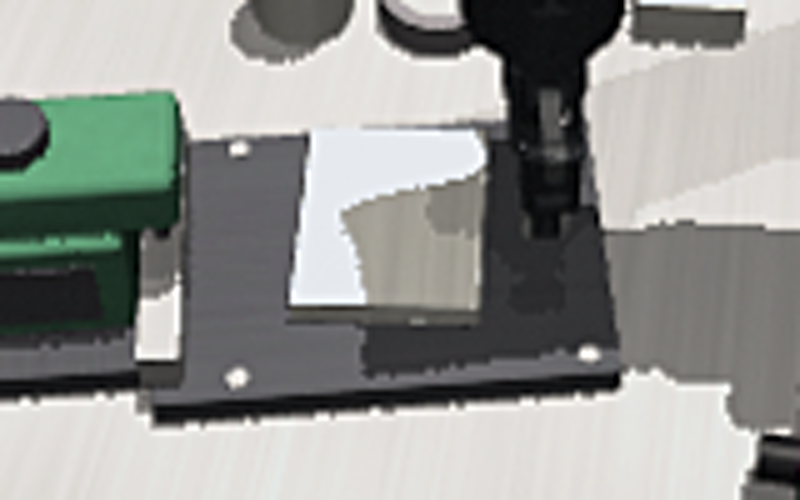

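```bash
python3 - <<'E'
from m import *
S=pickle.load(open("side.pkl","rb"))
P=np.array([.58397,.17717]);a=.22609;R=np.array([[np.cos(a),np.sin(a)],[-np.sin(a),np.cos(a)]])
q=c1([(545,238)],150,205,5)[0]
for z in(.018,.022,.026,.03,.034): print(z,(R@(ray(S,*q,z)[:2]-P)*1e3).round(1))
E
python3 -m inch '[50,0,0,1,0, 50,0,0,0,0]';python3 -m inch '[50,0,0,1,0, 50,0,0,0,0]'; python3 -m inch '[50,0,0,1,0, 50,0,0,0,0]'
```

```text
0.018 [-91.8  -2.6]
0.022 [-91.4   0.5]
0.026 [-91.1   3.6]
0.03 [-90.7   6.7]
0.034 [-90.4   9.8]
t: 6.88
ee_pos: [0.5003, 0.1466, 0.0134]
tcp_rot: [[-0.223, 0.975, -0.0], [0.975, 0.223, -0.0], [-0.0, -0.0, -1.0]]
contact_force: [0.5, -0.2, 0.0]
finger_gap: 0.0499
t: 7.12
ee_pos: [0.5003, 0.1466, 0.0123]
tcp_rot: [[-0.223, 0.975, -0.0], [0.975, 0.223, -0.0], [-0.0, -0.0, -1.0]]
contact_force: [-1.0, -0.2, -0.5]
finger_gap: 0.0496
t: 7.38
ee_pos: [0.5002, 0.1466, 0.0113]
tcp_rot: [[-0.223, 0.975, -0.0], [0.975, 0.223, -0.0], [-0.0, -0.0, -1.0]]
contact_force: [0.6, 0.8, -0.3]
finger_gap: 0.05
```

```bash
python3 -m inch '[50,0,0,2,0, 50,0,0,0,0]';python3 -m inch '[50,0,0,2,0, 50,0,0,0,0]'; python3 -m inch '[50,0,0,1,0, 50,0,0,0,0]'; python3 - <<'E'
from h import *
a=snap("side","pics/s4.png");a=cv2.imread("pics/s4.png")[205:305,150:310]
a=cv2.LUT(a,np.clip(255*(np.arange(256)/255)**.45,0,255).astype(np.uint8))
cv2.imwrite("pics/s4c.png",cv2.resize(a,None,fx=5,fy=5,interpolation=cv2.INTER_CUBIC))
E
```

```text
t: 7.62
ee_pos: [0.5002, 0.1465, 0.0092]
tcp_rot: [[-0.223, 0.975, -0.0], [0.975, 0.223, -0.0], [-0.0, -0.0, -1.0]]
contact_force: [0.4, -0.4, 0.9]
finger_gap: 0.0499
t: 7.88
ee_pos: [0.5002, 0.1465, 0.0072]
tcp_rot: [[-0.223, 0.975, -0.0], [0.975, 0.223, -0.0], [-0.0, -0.0, -1.0]]
contact_force: [0.2, -0.1, 0.6]
finger_gap: 0.0501
t: 8.12
ee_pos: [0.5003, 0.1466, 0.0063]
tcp_rot: [[-0.223, 0.975, -0.0], [0.975, 0.223, -0.0], [-0.0, -0.0, -1.0]]
contact_force: [0.5, -0.2, 1.2]
finger_gap: 0.0502
```

View pics/s4c.png

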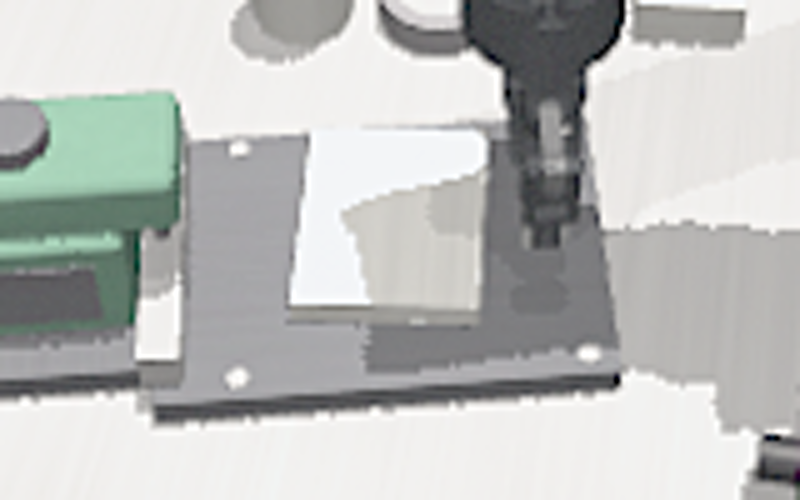

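The enlarged side view puts the tip at (543,247), still above the bed, and its shadow is detached. Reported z is 6 mm with no contact, so the tips are well above the reported TCP. I keep feeling down gently.

```bash
for i in 1; do python3 -m inch '[50,0,0,1.5,0, 50,0,0,0,0]'|grep -E "pos|force"; python3 -m inch '[50,0,0,1.5,0, 50,0,0,0,0]'|grep -E "pos|force"; python3 -m inch '[50,0,0,1.5,0, 50,0,0,0,0]'|grep -E "pos|force"; done
```

```text
ee_pos: [0.5002, 0.1466, 0.0048]
contact_force: [-0.6, 0.8, -0.2]
ee_pos: [0.5002, 0.1465, 0.0033]
contact_force: [-0.4, 0.9, 0.4]
ee_pos: [0.5002, 0.1465, 0.0018]
contact_force: [-0.1, -0.3, 1.4]
```

```bash
python3 -m inch '[50,0,0,1.5,0, 50,0,0,0,0]'|grep -E "pos|force"; python3 -m inch '[50,0,0,1.5,0, 50,0,0,0,0]'|grep -E "pos|force"; python3 -m inch '[50,0,0,1.5,0, 50,0,0,0,0]'|grep -E "pos|force";python3 -m inch '[50,0,0,1.5,0, 50,0,0,0,0]'|grep -E "pos|force"
```

```text
ee_pos: [0.5002, 0.1466, 0.0003]
contact_force: [0.0, -0.6, -0.2]
ee_pos: [0.5002, 0.1466, -0.0012]
contact_force: [0.1, -0.0, 0.2]
ee_pos: [0.5002, 0.1466, -0.0027]
contact_force: [-0.3, -0.1, -1.2]
ee_pos: [0.5002, 0.1465, -0.0042]
contact_force: [0.1, -0.3, 1.3]
```

```bash
python3 st.py
```

```text
t 9.925 ee [ 0.5002  0.1465 -0.0042] press mm [-88.5 -11.1] toolx deg 102.86 tilt [-0. -0. -1.] F [ 0.1 -0.3  1.3] gap 50.1
[-22.  37.   1. 114.  -1.  29.  82.]
```

```bash
python3 -m inch '[50,0,0,1.5,0, 50,0,0,0,0]'|grep -E "pos|force"; python3 -m inch '[50,0,0,1.5,0, 50,0,0,0,0]'|grep -E "pos|force"; python3 -m inch '[50,0,0,1.5,0, 50,0,0,0,0]'|grep -E "pos|force"; python3 - <<'E'
from h import *
a=snap("side","pics/s5.png");a=cv2.imread("pics/s5.png")[225:285,220:300]
a=cv2.LUT(a,np.clip(255*(np.arange(256)/255)**.45,0,255).astype(np.uint8))
cv2.imwrite("pics/s5c.png",cv2.resize(a,None,fx=9,fy=9,interpolation=cv2.INTER_CUBIC))
E
```

```text
ee_pos: [0.5003, 0.1466, -0.0057]
contact_force: [-0.2, 0.3, 0.1]
ee_pos: [0.5002, 0.1465, -0.0072]
contact_force: [-0.2, -0.0, -0.1]
ee_pos: [0.5002, 0.1466, -0.0087]
contact_force: [0.6, 0.4, -0.6]
```

View pics/s5c.png

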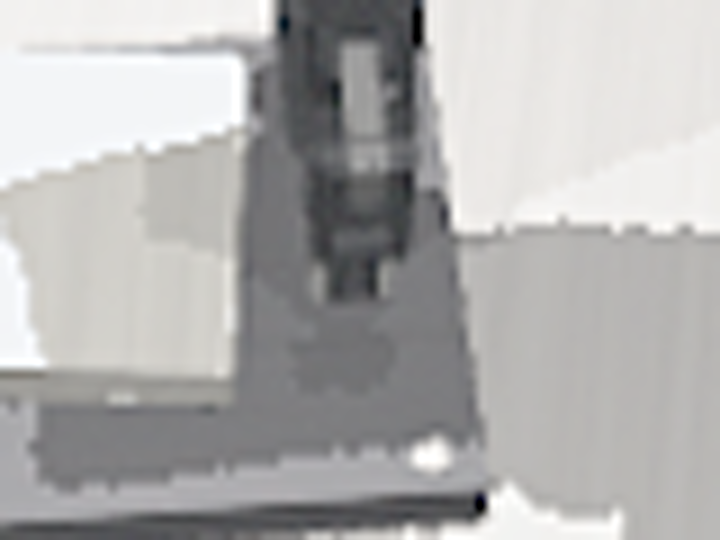

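The enlarged crop shows the tip at about (352,300), with its shadow still separate below it at (345,330). I compute how much farther to go.

```bash
python3 - <<'E'
from m import *
S=pickle.load(open("side.pkl","rb"))
a=.22609
for z0 in(.0143,.0063,-.0087):
  for y in (32,39):
    print(z0,y,[(off,proj(S,[.5002-np.sin(a)*y/1e3,.1466+np.cos(a)*y/1e3,z0+off/1e3]).round(1)) for off in(12,24,30,36)])
E
python3 -m inch '[50,0,0,1.5,0, 50,0,0,0,0]'|grep -E "pos|force"; python3 -m inch '[50,0,0,1.5,0, 50,0,0,0,0]'|grep -E "pos|force"; python3 -m inch '[50,0,0,1.5,0, 50,0,0,0,0]'|grep -E "pos|force"
```

```text
0.0143 32 [(12, array([258.2, 257.9])), (24, array([258.3, 254.9])), (30, array([258.3, 253.3])), (36, array([258.4, 251.8]))]
0.0143 39 [(12, array([258.5, 260.2])), (24, array([258.6, 257.2])), (30, array([258.6, 255.7])), (36, array([258.6, 254.1]))]
0.0063 32 [(12, array([258.2, 259.9])), (24, array([258.2, 256.9])), (30, array([258.3, 255.4])), (36, array([258.3, 253.8]))]
0.0063 39 [(12, array([258.5, 262.2])), (24, array([258.5, 259.2])), (30, array([258.6, 257.7])), (36, array([258.6, 256.2]))]
-0.0087 32 [(12, array([258.1, 263.6])), (24, array([258.2, 260.7])), (30, array([258.2, 259.2])), (36, array([258.2, 257.7]))]
-0.0087 39 [(12, array([258.4, 265.9])), (24, array([258.4, 263. ])), (30, array([258.5, 261.5])), (36, array([258.5, 260. ]))]
ee_pos: [0.5003, 0.1466, -0.0102]
contact_force: [-0.2, -0.2, -0.5]
ee_pos: [0.5002, 0.1466, -0.0117]
contact_force: [-0.1, -0.8, -0.4]
ee_pos: [0.5002, 0.1466, -0.0132]
contact_force: [0.2, -1.1, 0.5]
```

A consistent picture in three views: the real tips are about 33 mm above the reported TCP. The bed should be 1–3 mm away, so I confirm by touch.

```bash
python3 -m inch '[50,0,0,1,0, 50,0,0,0,0]'|grep -E "pos|force"; python3 -m inch '[50,0,0,1,0, 50,0,0,0,0]'|grep -E "pos|force"
```

```text
ee_pos: [0.5002, 0.1466, -0.0142]
contact_force: [0.4, -0.0, -0.1]
ee_pos: [0.5004, 0.1466, -0.0148]
contact_force: [-0.8, 0.4, 4.6]
```

```bash
python3 -m inch '[50,0,0,1,0, 50,0,0,0,0]'|grep -E "pos|force"
```

```text
ee_pos: [0.5004, 0.1466, -0.0149]
contact_force: [-4.0, -1.0, 17.6]
```

```bash
python3 -m inch '[50,0,0,1,0, 50,0,0,0,0]'|grep -E "pos|force"
```

```text
ee_pos: [0.5004, 0.1466, -0.015]
contact_force: [-7.6, -2.0, 29.8]
```

Contact with the bed came at reported z = -14.8 mm, so the offset is 33 mm. I raise 7 mm, which puts the tips about 5 mm above the bed, and push.

```bash
python3 -m inch '[50,0,0,-7,0, 50,0,0,0,0, 50,0,4,0,0, 50,0,4,0,0, 50,0,4,0,0, 50,0,4,0,0, 50,0,4,0,0, 50,0,4,0,0]'|grep -E "pos|force";python3 -m inch '[50,0,4,0,0, 50,0,4,0,0, 50,0,4,0,0, 50,0,4,0,0]'|grep -E "pos|force"; python3 st.py
```

```text
ee_pos: [0.5238, 0.1517, -0.0103]
contact_force: [-1.2, -2.3, -1.1]
ee_pos: [0.5395, 0.1558, -0.0102]
contact_force: [-1.1, -1.3, -2.4]
t 13.975 ee [ 0.5395  0.1558 -0.0102] press mm [-48.1 -10.8] toolx deg 102.89 tilt [ 0.  0. -1.] F [-1.1 -1.3 -2.4] gap 50.4
[-21.  40.   1. 108.  -1.  32.  83.]
```

```bash
python3 -m inch '[50,0,4,0,0, 50,0,4,0,0, 50,0,4,0,0, 50,0,4,0,0, 50,0,4,0,0, 50,0,4,0,0, 50,0,2,0,0]'|grep -E "pos|force";python3 st.py; python3 - <<'E'
from h import *
a=snap("side","pics/s6.png");a=cv2.imread("pics/s6.png")[205:305,150:310]
cv2.imwrite("pics/s6c.png",cv2.resize(a,None,fx=5,fy=5,interpolation=cv2.INTER_CUBIC))
E
```

```text
ee_pos: [0.5649, 0.1613, -0.0101]
contact_force: [-2.6, -0.8, 0.3]
t 14.85 ee [ 0.5649  0.1613 -0.0101] press mm [-22.1 -11.2] toolx deg 102.86 tilt [ 0.  0. -1.] F [-2.6 -0.8  0.3] gap 50.1
[-21.  42.   1. 104.  -1.  34.  83.]
```

View pics/s6c.png

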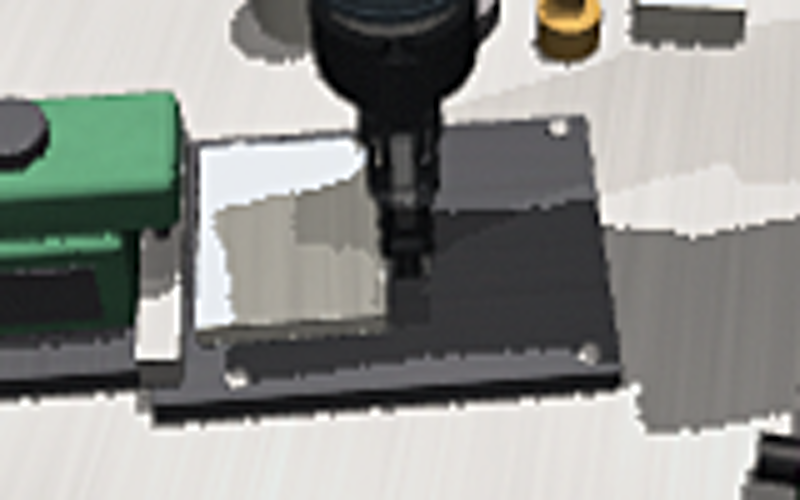

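The side crop shows the blank squared up against the fingers, its front edge at (198,240) and the stop face at (183,330), leaving about 8 mm to go. I finish in small steps, watching the force.

```bash
python3 -m inch '[50,0,2,0,0, 50,0,1,0,0, 50,0,1,0,0, 50,0,0,0,0]'|grep -E "pos|force";python3 -m inch '[50,0,1,0,0, 50,0,0,0,0]'|grep -E "pos|force"; python3 -m inch '[50,0,1,0,0, 50,0,0,0,0]'|grep -E "pos|force"
```

```text
ee_pos: [0.5686, 0.1622, -0.0101]
contact_force: [-3.1, -1.2, 1.0]
ee_pos: [0.5696, 0.1624, -0.0101]
contact_force: [-3.7, -1.3, 1.7]
ee_pos: [0.5706, 0.1627, -0.0101]
contact_force: [-3.7, -0.3, 3.2]
```

```bash
python3 -m inch '[50,0,1,0,0, 50,0,0,0,0]'|grep -E "pos|force"; python3 st.py
```

```text
ee_pos: [0.571, 0.1627, -0.0101]
contact_force: [-5.9, -0.4, 4.5]
t 16.15 ee [ 0.571   0.1627 -0.0101] press mm [-15.8 -11.2] toolx deg 102.87 tilt [-0.    -0.001 -1.   ] F [-5.9 -0.4  4.5] gap 49.8
[-21.  42.   1. 103.  -1.  35.  83.]
```

```bash
python3 -m inch '[50,0,1,0,0, 50,0,0,0,0]'|grep -E "pos|force";python3 -m inch '[50,0,1,0,0, 50,0,0,0,0]'|grep -E "pos|force"; python3 st.py
```

```text
ee_pos: [0.571, 0.1627, -0.0102]
contact_force: [-8.0, -2.3, 6.7]
ee_pos: [0.5709, 0.1627, -0.0104]
contact_force: [-9.9, -1.8, 8.3]
t 16.65 ee [ 0.5709  0.1627 -0.0104] press mm [-15.9 -11.2] toolx deg 102.87 tilt [-0.    -0.005 -1.   ] F [-9.9 -1.8  8.3] gap 49.9
[-21.  42.   1. 103.  -1.  35.  83.]
```

The TCP has stalled at -15.9 mm in the press frame. With an 11 mm half-finger that puts the rear edge at -5 mm, which is home. I push a little firmer to seat it, back off straight, rise, and check.

```bash
python3 -m inch '[50,0,2,0,0, 50,0,2,0,0, 50,0,0,0,0, 50,0,0,0,0]'|grep -E "pos|force|torq"; python3 st.py; python3 -m inch '[50,0,-7,0,0, 50,0,-10,0,0, 50,0,-10,0,0, 50,0,0,-50,0, 50,0,0,-50,0, 50,0,0,-60,0, 50,-55,0,0,0, 50,-55,0,0,0, 50,-55,0,0,0, 50,-55,0,0,0, 50,0,0,0,0]'|grep -E "pos|force"; python3 - <<'E'
from h import *
a=snap("top","pics/t7.png");a=cv2.imread("pics/t7.png")[100:225,150:350]
cv2.imwrite("pics/t7c.png",cv2.resize(a,None,fx=4,fy=4,interpolation=cv2.INTER_CUBIC))
E
python3 st.py
```

```text
ee_pos: [0.5708, 0.1626, -0.011]
contact_force: [-18.8, -3.8, 14.3]
t 17.15 ee [ 0.5708  0.1626 -0.011 ] press mm [-16.1 -11.2] toolx deg 102.88 tilt [-0.001 -0.013 -1.   ] F [-18.8  -3.8  14.3] gap 50.3
[-21.  43.   1. 103.  -1.  36.  83.]
ee_pos: [0.6004, -0.0632, 0.1502]
contact_force: [-0.1, -0.3, -0.4]
t 18.575 ee [ 0.6001 -0.0591  0.15  ] press mm [ -37.2 -233.8] toolx deg 102.6 tilt [-0.001  0.001 -1.   ] F [0.2 1.1 0.1] gap 49.9
[ -2.  29.   4.  98.  -2.  52. 106.]
```

View pics/t7c.png

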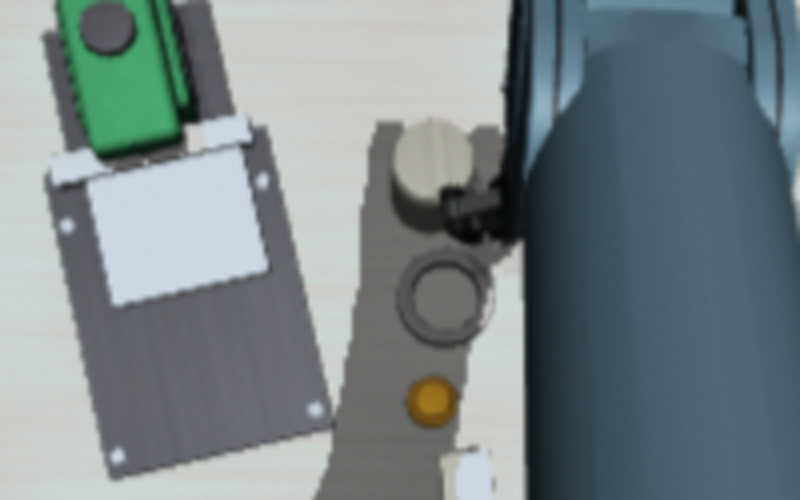

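The blank (88,183)–(240,150)–(269,268)–(113,306) lies against the stop bar with no visible gap. I check that with numbers and get the console move.

```bash
python3 - <<'E'
from m import *
s=pickle.load(open("top.pkl","rb"))
b,e=fit(s,c1([(88,183),(240,150),(269,268),(113,306)],150,100,4),[(.045,.055,.033),(.045,-.055,.033),(-.045,-.055,.033),(-.045,.055,.033)])
P=np.array([.58397,.17717]);a=.22609;R=np.array([[np.cos(a),np.sin(a)],[-np.sin(a),np.cos(a)]])
print("blank in press",(R@(b[:2]-P)*1e3).round(1),np.degrees(b[2]-a).round(2),e)
# image-code: blank mask min-area rect & edge fit on world plane z=.033
im=cv2.cvtColor(cv2.imread("pics/t7.png"),cv2.COLOR_BGR2GRAY)
c=R.T@np.array([.04,-.011])+P
H=[]; k=4 # rectify: press frame, 4 px/mm, at z=.033
w=[(-80,90),(-80,-90),(110,-90),(110,90)]
src=np.float32([proj(s,[*(R.T@(np.array(p)/1e3)+P),.033]) for p in w]);dst=np.float32([((90-y)*k,(110-x)*k) for x,y in w])
W=cv2.warpPerspective(im,cv2.getPerspectiveTransform(src,dst),(180*k,190*k),flags=cv2.INTER_CUBIC).astype(float)
def edge(vals,sgn): g=sgn*np.gradient(cv2.GaussianBlur(vals.reshape(-1,1),(1,9),0).ravel());return int(np.argmax(g))
ys=np.arange(-55,35,3); xr=[]
for y in ys:
    col=W[:,int((90-y)*k)];i=edge(col[(110-15)*k:(110+30)*k],-1);xr.append(15-i/k)
print("rear edge slope deg",np.degrees(np.arctan(np.polyfit(ys,xr,1)[0])).round(2),"mean",np.mean(xr).round(1),"res",np.std(xr-np.polyval(np.polyfit(ys,xr,1),ys)).round(2))
for n,sg,rng in(("left",1,(80,25)),("right",-1,(-45,-80))):
    xs=np.arange(5,70,3);yy=[]
    for x in xs:
        row=W[int((110-x)*k)];o=(90-rng[0])*k;i=edge(row[o:(90-rng[1])*k],sg);yy.append(90-(o+i)/k)
    p=np.polyfit(xs,yy,1);print(n,"slope",np.degrees(np.arctan(p[0])).round(2),np.mean(yy).round(1),"res",np.std(yy-np.polyval(p,xs)).round(2))
# bed edges at z=.018
src=np.float32([proj(s,[*(R.T@(np.array(p)/1e3)+P),.018]) for p in [(-140,110),(-140,-110),(110,-110),(110,110)]]);dst=np.float32([((110-y)*k,(110-x)*k) for x,y in [(-140,110),(-140,-110),(110,-110),(110,110)]])
W=cv2.warpPerspective(im,cv2.getPerspectiveTransform(src,dst),(220*k,250*k),flags=cv2.INTER_CUBIC).astype(float)
for n,sg,rng in(("bedL",-1,(95,65)),("bedR",1,(-65,-95))):
    xs=np.arange(-110,30,4);yy=[]
    for x in xs:
        row=W[int((110-x)*k)];o=(110-rng[0])*k;i=edge(row[o:(110-rng[1])*k],sg);yy.append(110-(o+i)/k)
    p=np.polyfit(xs,yy,1);print(n,"slope",np.degrees(np.arctan(p[0])).round(2),np.mean(yy).round(1),"res",np.std(yy-np.polyval(p,xs)).round(2))
ys=np.arange(-70,72,4);xr=[]
for y in ys:
    i=edge(W[(110+100)*k:(110+135)*k,int((110-y)*k)],1);xr.append(-100-i/k)
p=np.polyfit(ys,xr,1);print("bed front slope(neg=ccw?)",np.degrees(np.arctan(p[0])).round(2),np.mean(xr).round(1),np.std(xr-np.polyval(p,ys)).round(2))
E
```

```text
blank in press [39.6 -5.6] 0.01 [-0.55 -0.31  0.25 -0.94  0.18  0.84  0.12  0.38]
rear edge slope deg 0.15 mean -4.2 res 0.57
left slope -0.13 49.8 res 0.38
right slope -2.08 -60.4 res 2.68
bedL slope 0.76 80.2 res 2.28
bedR slope -0.07 -80.6 res 0.34
bed front slope(neg=ccw?) -0.05 -120.3 0.51
```

The blank is home: centre x about 40 mm, y about -6 mm, and square to about 0.1°. Next is the console: turn 9.8°, go over the start buttons, and descend to just above them.

```bash
python3 -m inch '[50,0,0,0,9.8, 50,0,0,0,0, 50,-46,-21.2,0,0, 50,-46,-21.2,0,0, 50,-46,-21.2,0,0, 50,0,0,0,0, 50,0,0,40,0, 50,0,0,40,0, 50,0,0,14,0, 50,0,0,0,0, 50,0,0,0,0]'|grep -E "pos|force"; python3 st.py; python3 - <<'E'
from h import *
out=[]
for n,(x0,x1,y0,y1) in(("side",(200,300,110,190)),("top",(285,385,135,215))):
    a=snap(n,f"pics/{n}8.png");a=cv2.imread(f"pics/{n}8.png")[y0:y1,x0:x1]
    a=cv2.LUT(a,np.clip(255*(np.arange(256)/255)**.55,0,255).astype(np.uint8))
    out.append(cv2.resize(a,(400,320) if n=="top" else (400,320),interpolation=cv2.INTER_CUBIC))
cv2.imwrite("pics/c8.png",np.hstack(out))
E
```

```text
ee_pos: [0.5453, -0.1975, 0.0574]
contact_force: [-0.8, 0.8, 1.2]
t 19.95 ee [ 0.5453 -0.1975  0.0574] press mm [-121.7 -356.5] toolx deg 93.13 tilt [-0.001  0.002 -1.   ] F [-0.8  0.8  1.2] gap 50.1
[ 11.  35.   6. 105.  -6.  40. 113.]
```

View pics/c8.png

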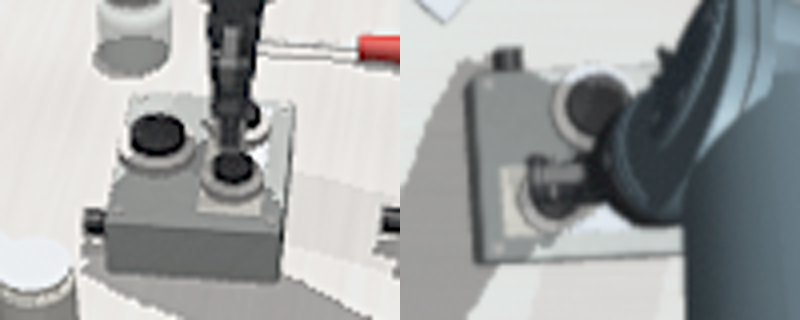

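The left fingertip, at (230,152), hangs straight over the left start button at (232,167). I correct the 2 mm offset and feel down.

```bash
python3 -m inch '[50,-2.4,-2.2,0,0, 50,0,0,6,0, 50,0,0,5,0, 50,0,0,0,0, 50,0,0,0,0]'|grep -E "pos|force"; python3 -m inch '[50,0,0,2,0, 50,0,0,0,0]'|grep -E "pos|force";python3 -m inch '[50,0,0,2,0, 50,0,0,0,0]'|grep -E "pos|force"; python3 -m inch '[50,0,0,2,0, 50,0,0,0,0]'|grep -E "pos|force|torq"; python3 st.py
```

```text
ee_pos: [0.5417, -0.2002, 0.045]
contact_force: [-0.2, -0.4, 2.5]
ee_pos: [0.5417, -0.2002, 0.0429]
contact_force: [-1.5, -0.9, 4.1]
ee_pos: [0.5418, -0.2001, 0.041]
contact_force: [-2.1, -0.1, 5.7]
ee_pos: [0.5417, -0.2001, 0.0391]
contact_force: [-1.7, -0.1, 6.7]
t 21.425 ee [ 0.5417 -0.2001  0.0391] press mm [-125.7 -358.2] toolx deg 93.06 tilt [-0. -0. -1.] F [-1.7 -0.1  6.7] gap 50.2
[ 11.  37.   6. 106.  -6.  38. 114.]
```

Both springs are engaging: 6.7 N, which is about 6 mm of travel each. I press to the end stop.

```bash
python3 -m inch '[50,0,0,2,0, 50,0,0,0,0]'|grep -E "pos|force";python3 -m inch '[50,0,0,1,0, 50,0,0,0,0]'|grep -E "pos|force"; python3 -c "
from h import *;s=r.state();print(s['ft_torque'],s['contact_force'])"
```

```text
ee_pos: [0.5418, -0.2001, 0.0381]
contact_force: [-5.6, 0.4, 15.4]
ee_pos: [0.5418, -0.2002, 0.0379]
contact_force: [-8.5, 2.0, 25.0]
[0.45210736 1.82276798 0.03285996] [-8.48358863  1.95426684 24.99589861]
```

The end stop is reached at 25 N, with the load balanced between the fingers (the moment matches a load centred between the buttons). I hold for more than 2.5 s, then lift straight off.

```bash
python3 -m inch '[50,0,0,0.5,0, 50,0,0,0,0, 50,0,0,0,0, 50,0,0,0,0, 50,0,0,0,0, 50,0,0,0,0, 50,0,0,0,0, 50,0,0,0,0, 50,0,0,0,0, 50,0,0,0,0, 50,0,0,0,0, 50,0,0,0,0]'|grep -E "t:|pos|force"; python3 -c "
from h import *;s=snap('side','pics/hold.png');print(r.state()['ft_torque'].round(2))"; python3 -m inch '[50,0,0,0,0, 50,0,0,0,0, 50,0,0,0,0, 50,0,0,0,0, 50,0,0,0,0, 50,0,0,0,0, 50,0,0,0,0, 50,0,0,0,0, 50,0,0,0,0, 50,0,0,0,0, 50,0,0,0,0, 50,0,0,0,0]'|grep -E "t:|pos|force"
python3 -m inch '[50,0,0,-10,0, 50,0,0,-20,0, 50,0,0,-40,0, 50,0,0,-50,0, 50,0,0,0,0, 50,0,0,0,0]'|grep -E "t:|pos|force"; python3 - <<'E'
from h import *
snap("side","pics/s9.png");snap("top","pics/t9.png")
L=[(cv2.imread("pics/"+f)[y:y+80,x:x+100]) for f,x,y in(("hold.png",200,110),("s9.png",200,110))]
L=[cv2.resize(a,(400,320),interpolation=cv2.INTER_CUBIC) for a in L]
f=[cv2.resize(cv2.imread("pics/"+n),(400,270)) for n in("t9.png","s9.png")]
cv2.imwrite("pics/fin.png",np.vstack([np.hstack(L),np.hstack(f)]))
E
```

```text
t: 23.42
ee_pos: [0.5418, -0.2002, 0.0379]
tcp_rot: [[-0.053, 0.999, 0.0], [0.999, 0.053, 0.0], [0.0, 0.0, -1.0]]
contact_force: [-8.9, 2.2, 29.7]
[0.54 2.2  0.06]
t: 24.98
ee_pos: [0.5418, -0.2001, 0.0379]
tcp_rot: [[-0.053, 0.999, 0.0], [0.999, 0.053, 0.0], [0.0, 0.0, -1.0]]
contact_force: [-9.4, 2.3, 29.2]
t: 25.72
ee_pos: [0.5415, -0.1995, 0.1547]
tcp_rot: [[-0.054, 0.999, -0.001], [0.999, 0.054, 0.0], [0.001, -0.0, -1.0]]
contact_force: [-0.9, -0.8, 1.0]
```

View pics/fin.png

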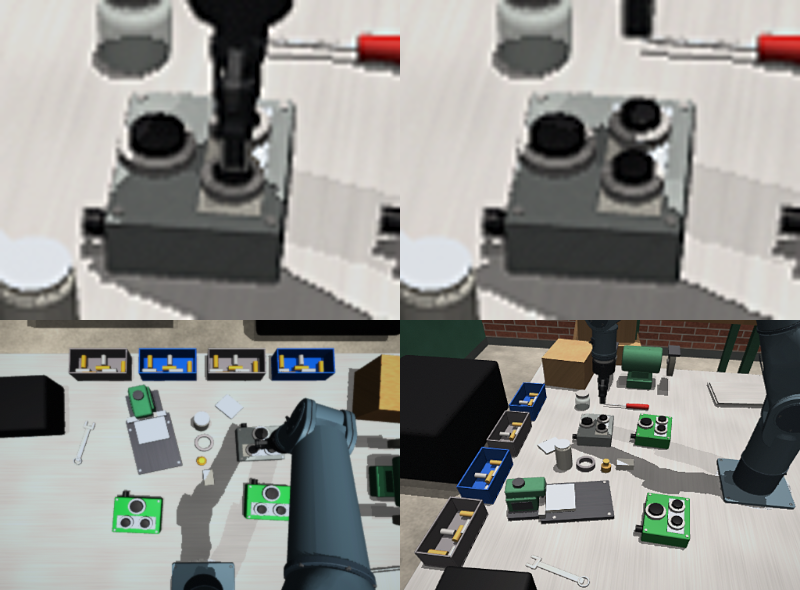

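While held (top left), the left fingertip sits in the left button, which is flush with its collar; the right button is partly hidden behind the finger. After release (top right), both buttons are up again. The blank is against the stop and everything else is where it was, so I hand in.

```bash
python3 -c "
from station import r
print(r.finish_job())"
```

```text
the job is handed in; nothing more can be done
None
```

I pushed the blank home against the back stop. Then I pressed both start buttons of the grey console together to their end stop, held them about 3 s, let them come up, and handed the job in at about 26 s.

- **Blank:** after the push, its centre measured x ≈ 40 mm, y ≈ -6 mm in the press frame, square to about 0.1–0.2°. The fingers stalled against the stop, and I seated it with about 19 N.
- **Weak edge fits:** two of the edge fits (the blank's right side and the left edge of the bed) were too noisy to use. The other edges agreed.
- **Buttons:** the force rose by the spring law to about 7 N, then met a hard stop. I held at about 29 N, with the load roughly even between the two fingers. The held picture shows the left button flush. The right one was partly hidden, so its full travel rests on the force and balance readings. Both were up after release.
- **First push missed:** the real fingertips were about 31–33 mm above the reported TCP, so the first pass went over the blank without touching it. I found the offset by touching the bed (up to 30 N on the tips), then pushed again.
- **Everything else:** nothing else looked moved in the last pictures, by eye only, and the arm was clear of everything.

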